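Dock the parts trays in the numbered bays, in order

TASK

On the watchmaker's bench three white parts trays stand in front of three wooden bays, which are numbered by one, two or three brass studs on their back blocks. Slide a tray (any of them) into bay one first, then one into bay two, then one into bay three, each fully home against the back of its bay. Push or draw them gently along the bench, without gripping or lifting them, and leave the other things on the bench where they are.

Things in the scene. Friction and masses are not known exactly. Their poses are not given: they have to be found in the camera images.
- bay1: Fixed wooden bay 1: one brass stud on top of its back block. U-shaped pocket, no floor. Origin: on the bench, where a tray's origin lies when fully home; +x points from the mouth inwards, z up. Back block's face at x = 40 mm, 35 mm thick, 128 wide, 36 high. Side walls 25 mm high, 16 thick, 92 apart, from x = -26 mm to the back; flared wings widen the mouth to 120 mm at x = -50 mm.
- bay2: Fixed wooden bay 2: two brass studs on top of its back block. U-shaped pocket, no floor. Origin: on the bench, where a tray's origin lies when fully home; +x points from the mouth inwards, z up. Back block's face at x = 40 mm, 35 mm thick, 128 wide, 36 high. Side walls 25 mm high, 16 thick, 92 apart, from x = -26 mm to the back; flared wings widen the mouth to 120 mm at x = -50 mm.
- bay3: Fixed wooden bay 3: three brass studs on top of its back block. U-shaped pocket, no floor. Origin: on the bench, where a tray's origin lies when fully home; +x points from the mouth inwards, z up. Back block's face at x = 40 mm, 35 mm thick, 128 wide, 36 high. Side walls 25 mm high, 16 thick, 92 apart, from x = -26 mm to the back; flared wings widen the mouth to 120 mm at x = -50 mm.
- tray_a: White plastic open-topped parts tray, one of three alike: 80 x 80 mm, 30 mm high, walls and floor 4 mm thick (inside 72 x 72 mm, 26 mm deep), about 0.2 kg. A thin watch dial, 40 mm across, is fixed on its floor. Origin: centre of the underside; x and y along its sides, z up.
- tray_b: White plastic open-topped parts tray, one of three alike: 80 x 80 mm, 30 mm high, walls and floor 4 mm thick (inside 72 x 72 mm, 26 mm deep), about 0.2 kg. A thin watch dial, 40 mm across, is fixed on its floor. Origin: centre of the underside; x and y along its sides, z up.
- tray_c: White plastic open-topped parts tray, one of three alike: 80 x 80 mm, 30 mm high, walls and floor 4 mm thick (inside 72 x 72 mm, 26 mm deep), about 0.2 kg. A thin watch dial, 40 mm across, is fixed on its floor. Origin: centre of the underside; x and y along its sides, z up.
- loupe: Bystander, to be left alone: black eyepiece loupe, a stubby cone 36 mm across and 32 mm high. Origin: underside, in the middle.
- cup: Bystander, to be left alone: small dark blue metal cup, 36 mm across and 42 mm high. Origin: underside, in the middle.
- holder: Bystander, to be left alone: round yellow movement holder, 68 mm across and 24 mm high. Origin: underside, in the middle.
- screwdriver: Bystander, to be left alone: screwdriver lying down, 140 mm long. Origin: underside, in the middle.
- tweezers: Bystander, to be left alone: steel tweezers lying down, about 140 mm long, 6 mm high. Origin: underside, in the middle.
- jar: Bystander, to be left alone: amber glass jar with a steel cap, 48 mm across and 50 mm high. Origin: underside, in the middle.
Mind the look-alikes: they are no part of the job. What is shaped like the bay3 but purple is not meant. Leave any purple look-alike of the tray_c alone.

How it is judged:
On the way, in this order (a step that is already met when the one before it is completed fails the run):
1. a tray is fully home in bay 1 first (((horizontal distance between tray_a and bay1 below 0.012 m and height (world z) of tray_a below 0.006 m and angle between tray_a's own z axis and vertical below 0.1 rad) or (horizontal distance between tray_b and bay1 below 0.012 m and height (world z) of tray_b below 0.006 m and angle between tray_b's own z axis and vertical below 0.1 rad) or (horizontal distance between tray_c and bay1 below 0.012 m and height (world z) of tray_c below 0.006 m and angle between tray_c's own z axis and vertical below 0.1 rad))), for 0.2 s.
2. a tray is fully home in bay 2 (not before the bays with lower numbers) (((horizontal distance between tray_a and bay2 below 0.012 m and height (world z) of tray_a below 0.006 m and angle between tray_a's own z axis and vertical below 0.1 rad) or (horizontal distance between tray_b and bay2 below 0.012 m and height (world z) of tray_b below 0.006 m and angle between tray_b's own z axis and vertical below 0.1 rad) or (horizontal distance between tray_c and bay2 below 0.012 m and height (world z) of tray_c below 0.006 m and angle between tray_c's own z axis and vertical below 0.1 rad))), for 0.2 s.
3. a tray is fully home in bay 3 (not before the bays with lower numbers) (((horizontal distance between tray_a and bay3 below 0.012 m and height (world z) of tray_a below 0.006 m and angle between tray_a's own z axis and vertical below 0.1 rad) or (horizontal distance between tray_b and bay3 below 0.012 m and height (world z) of tray_b below 0.006 m and angle between tray_b's own z axis and vertical below 0.1 rad) or (horizontal distance between tray_c and bay3 below 0.012 m and height (world z) of tray_c below 0.006 m and angle between tray_c's own z axis and vertical below 0.1 rad))), for 0.2 s.
At the end, for the whole second after the job is handed in: Each of the three bays holds a tray, at rest and flat on the bench (underside below 6 mm, tilt below 0.1 rad), its centre within 12 mm of the bay's origin (((horizontal distance between tray_a and bay1 below 0.012 m and height (world z) of tray_a below 0.006 m and angle between tray_a's own z axis and vertical below 0.1 rad) or (horizontal distance between tray_b and bay1 below 0.012 m and height (world z) of tray_b below 0.006 m and angle between tray_b's own z axis and vertical below 0.1 rad) or (horizontal distance between tray_c and bay1 below 0.012 m and height (world z) of tray_c below 0.006 m and angle between tray_c's own z axis and vertical below 0.1 rad)) and ((horizontal distance between tray_a and bay2 below 0.012 m and height (world z) of tray_a below 0.006 m and angle between tray_a's own z axis and vertical below 0.1 rad) or (horizontal distance between tray_b and bay2 below 0.012 m and height (world z) of tray_b below 0.006 m and angle between tray_b's own z axis and vertical below 0.1 rad) or (horizontal distance between tray_c and bay2 below 0.012 m and height (world z) of tray_c below 0.006 m and angle between tray_c's own z axis and vertical below 0.1 rad)) and ((horizontal distance between tray_a and bay3 below 0.012 m and height (world z) of tray_a below 0.006 m and angle between tray_a's own z axis and vertical below 0.1 rad) or (horizontal distance between tray_b and bay3 below 0.012 m and height (world z) of tray_b below 0.006 m and angle between tray_b's own z axis and vertical below 0.1 rad) or (horizontal distance between tray_c and bay3 below 0.012 m and height (world z) of tray_c below 0.006 m and angle between tray_c's own z axis and vertical below 0.1 rad)) and linear speed of each of tray_a, tray_b, tray_c below 0.02 m/s); the robot touches nothing.
It fails at once if a tray is lifted more than 20 mm off the bench (height (world z) of any of tray_a, tray_b, tray_c above 0.02 m).
It fails at once if the fingers grip or press a tray with more than 30 N (contact force between the fingers and tray_a above 30 N or contact force between the fingers and tray_b above 30 N or contact force between the fingers and tray_c above 30 N).
It fails at once if another thing on the bench is moved more than 30 mm (distance of any of loupe, cup, holder, screwdriver, tweezers, jar from where it was at the start of the episode above 0.03 m).
It also fails if it takes over 67 s, if anything falls off the work surface, if the arm or the gripper's body presses on something with over 40 N, if the wrist force passes 120 N, or if a joint passes its speed limit or range.

ROBOT

A 6-joint arm with a two-finger parallel gripper is mounted at the origin on the work surface. World frame = base frame: x ahead of the robot, y to its left, z up, the work surface at z = 0. Lengths are in m, angles in rad, forces in N, time in s.
With the tool pointing down it reaches from about 0.3 to 0.775 m from the base axis. Payload 14.6 kg.
Tool frame: the origin (TCP) lies at the very end of the fingers, on their centre line; the grasp point (between the pads) lies 19 mm behind it; z points along the fingers, x is the direction in which the jaws open and shut, and the axes are right-handed (so a half turn about z gives the same grasp; the last joint's range is limited). The gripper opens to 94 mm and grips with 3 to 60 N. Pads are 16 mm wide; open, the fingers measure 119 mm over their backs; the gripper's body (75 mm by 177 mm) begins 78 mm behind the grasp point.
Start: joints at [1.044, 0.3, 1.521, -0, 1.321, -0.067], TCP at [0.244, 0.493, 0.18] pointing down, gripper open.
Joint ranges: [-3.03, 3.03], [-0.79, 2.21], [0.23, 2.52], [-1.04, 4.18], [0, 3.07], [-2.55, 2.55]. Speed limits (rad/s): [2.22, 2.22, 2.57, 3.14, 3.14, 3.14].

INTERFACE

Orientations are given as [roll, pitch, yaw] about the fixed x, y, z axes, in that order (R = Rz(yaw) Ry(pitch) Rx(roll)).
In Python, from station import ctrl gives the robot as it stands.
- The arm moves only by the shell command python3 -m inch 'ROWS' [FORCE]. ROWS is JSON, one flat list of numbers, 7 for each row, row after row: the shift along the tool's x, y, z in cm, then the turn, a rotation vector about the tool's x, y, z in rad, then the opening, from 0 (shut) to 1 (fully open). In form: [tx, ty, tz, wx, wy, wz, claw, tx, ty, tz, wx, wy, wz, claw, ...]. A call has 1 to 20 rows; each row shifts and turns the commanded pose from where the row before left it, along the tool's axes as they then stand; what a row does not reach is not made up. A row lasts 1/8 s, in which the tool goes at most 62.5 mm and 10.7 degrees, less where a joint would pass 70% of its speed; a pose out of reach is approached as far as the arm can. A call is refused whole if a number of a shift passes 6.25 or a number of a turn 0.188, either way. A call with a gripper value outside its range is refused whole. The fingers move at their own pace and stop on an object; FORCE is the grip in N (left out, the last holds). Time passes only in rows, so rows that do not move let the fingers close. It gives the time, the measured TCP pose, the force and the opening at its end, in the units of the state.
- ctrl.get_obs(): the state, without advancing time (a new reading comes with each control period).
- ctrl.camera(name): name is "scene" or "top"; returns (picture, depth): 420x560x3 uint8, red, green, blue; 420x560 float32, m along the optical axis (not along the pixel's ray), 0 where there is no reading.
- ctrl.camera_params(name): a dict with "vertical_fov" (degrees; the focal length in pixels is half the picture's height over the tangent of half this angle, whatever the lens; pixels are square), "cx", "cy" (the principal point, pixels), "camera_from_world" (4x4, takes a point from world to camera coordinates). Camera axes: x right, y down, z forward; pixel columns grow to the right and rows downward; lengths in m; the calibration is good to about 2 mm. A picture is of the moment at which its call begins. camera_params takes no time and is no camera call.
- ctrl.hand_in(): hands the job in, once; it reports no verdict.
Trained networks look in the newest picture that a camera, given by its name, has taken for a name from the list of things; names that differ only in an ending like _2 or _b are one class to them, and where a whole thing is asked for, a point or a joint stands for the part that bears it (a point fixed in the world has none). Each returns a list of dicts, best first, with "score" (0 to 1); they miss things now and then, are a little off and sometimes report something else, mostly with a low value. They report only what shows in the picture. A call takes as long as a camera call. They do not tell look-alikes from the thing itself.
- ctrl.spot_in(camera, label): "bbox" ([centre column, centre row, width, height] in pixels, round what is visible of it).
- ctrl.place_of(camera, label): "centre" ([column, row] in pixels: a listed point, or the origin of a listed thing).
The state is a dict: "time_s": time; "qpos": joint angles; "joint_vel": joint speeds; "tau": joint torques, N m; "ee_pos": TCP position; "eef_rot": TCP orientation; "force": force on the tool from outside, world axes, zero at the start; "moment": the same for the moment, N m; "grip_width": finger opening in m.
Only numpy, scipy, OpenCV 4.12 (cv2) and the standard library are available. Lean on these libraries where they do the work, as an engineer would, in place of code of your own. Each camera call takes 0.05 s, during which the arm holds its last target. There are 200 camera calls.

## Working session

There is one attempt and no reset: what is moved stays moved. The work goes in short steps, Python scripts to look and compute and a shell command to move; the robot and the scene stay as the last step left them, time stands still between calls to the robot, and variables do not carry over. Pictures are saved under pics/ and viewed, about 8 in all and at most 12, crops included, and the job is handed in when it is done.

```bash
mkdir -p pics; ls
cat > h.py <<'E'
import numpy as np,cv2
from station import ctrl
def snap(cam,fn=None):
    im,d=ctrl.camera(cam)
    if fn: cv2.imwrite('pics/'+fn,im[:,:,::-1])
    return im,d
def K(cam,shape=(420,560)):
    p=ctrl.camera_params(cam); f=shape[0]/2/np.tan(np.radians(p['vertical_fov'])/2)
    return f,p['cx'],p['cy'],np.array(p['camera_from_world'])
def cloud(cam,d):
    f,cx,cy,T=K(cam); v,u=np.mgrid[:420,:560]
    P=np.stack([(u-cx)/f*d,(v-cy)/f*d,d,np.ones_like(d)],-1)
    W=P@np.linalg.inv(T).T
    W=W[...,:3]; W[d==0]=np.nan
    return W
def ray(cam,u,v,z):
    f,cx,cy,T=K(cam); Ti=np.linalg.inv(T); c=Ti[:3,3]; r=Ti[:3,:3]@np.array([(u-cx)/f,(v-cy)/f,1])
    return c+r*(z-c[2])/r[2]
E
python3 - <<'E'
from h import *
for c in ('top','scene'):
    im,d=snap(c,c+'0.png'); print(c,K(c)[0],ctrl.camera_params(c)); np.save(c+'.npy',d)
    for l in ('bay1','bay2','bay3','tray_a'):
        for r in ctrl.spot_in(c,l)[:6]: print(l,r['score'],np.round(r['bbox']))
        for r in ctrl.place_of(c,l)[:6]: print(' ',l,r['score'],np.round(r['centre']),ray(c,*r['centre'],0).round(3))
print(ctrl.get_obs())
E
```

```text
pics
top 519.248963579673 {'vertical_fov': 44.039797450767146, 'cx': 274.6629922955011, 'cy': 222.9220156130259, 'camera_from_world': array([[ 0.02100596, -0.99976216,  0.00586219, -0.00456943],
       [-0.98216908, -0.02173127, -0.18673953,  0.40553466],
       [ 0.18682251, -0.00183502, -0.98239197,  1.36270115],
       [ 0.        ,  0.        ,  0.        ,  1.        ]])}
bay1 0.86 [279. 141.  48.  50.]
bay1 0.79 [370. 293.  58.  60.]
bay1 0.78 [353. 142.  56.  49.]
bay1 0.76 [165. 299.  56.  57.]
bay1 0.67 [191. 141.  50.  51.]
  bay1 0.9 [194. 145.] [0.634 0.239 0.   ]
  bay1 0.73 [353. 146.] [ 0.643 -0.214  0.   ]
  bay1 0.34 [425. 156.] [ 0.618 -0.419  0.   ]
bay2 0.86 [279. 141.  48.  50.]
bay2 0.79 [370. 293.  58.  60.]
bay2 0.78 [353. 142.  56.  49.]
bay2 0.76 [165. 299.  56.  57.]
bay2 0.67 [191. 141.  50.  51.]
  bay2 0.9 [194. 145.] [0.634 0.239 0.   ]
  bay2 0.73 [353. 146.] [ 0.643 -0.214  0.   ]
  bay2 0.34 [425. 156.] [ 0.618 -0.419  0.   ]
bay3 0.86 [279. 141.  48.  50.]
bay3 0.79 [370. 293.  58.  60.]
bay3 0.78 [353. 142.  56.  49.]
bay3 0.76 [165. 299.  56.  57.
[... 2382 characters left out ...]
71. 266.] [0.428 0.237 0.   ]
{'time_s': 0.9, 'qpos': array([ 1.04441401e+00,  2.99909524e-01,  1.52101749e+00, -1.21566373e-05,
        1.32072988e+00, -6.66091709e-02]), 'joint_vel': array([ 4.10269133e-04,  5.69222803e-05,  1.55686500e-03,  1.22483453e-03,
       -5.67985304e-04, -3.57438874e-04]), 'tau': array([-1.33781955e-04, -5.31678486e+01, -3.52908075e+01,  7.09681492e-02,
        2.13103200e-02, -4.50248206e-05]), 'ee_pos': array([0.24405622, 0.49285555, 0.17953295]), 'eef_rot': array([3.14158518e+00, 6.48811967e-05, 1.11102619e+00]), 'force': array([-0.2921999 , -0.37188009, -0.22535012]), 'moment': array([-0.00421033, -0.03485076, -0.02534628]), 'grip_width': 0.09404836289258664}
```

Run:
```python
import cv2
a=cv2.imread('pics/top0.png')[110:340,130:450]
cv2.imwrite('pics/top0c.png',cv2.resize(a,(800,575),interpolation=cv2.INTER_CUBIC))
a=cv2.imread('pics/scene0.png')[110:400,110:480]
cv2.imwrite('pics/scene0c.png',cv2.resize(a,(765,600),interpolation=cv2.INTER_CUBIC))
```

```text
(no output)
```

View pics/top0c.png

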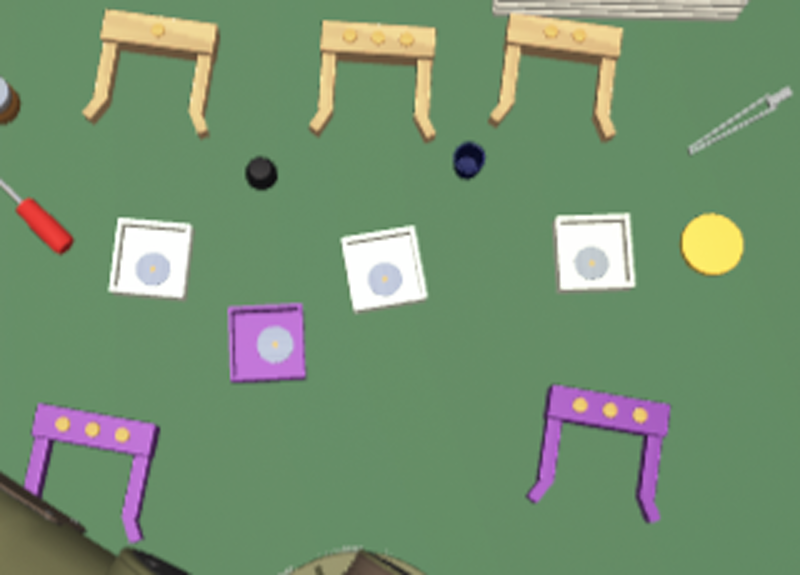

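View pics/scene0c.png

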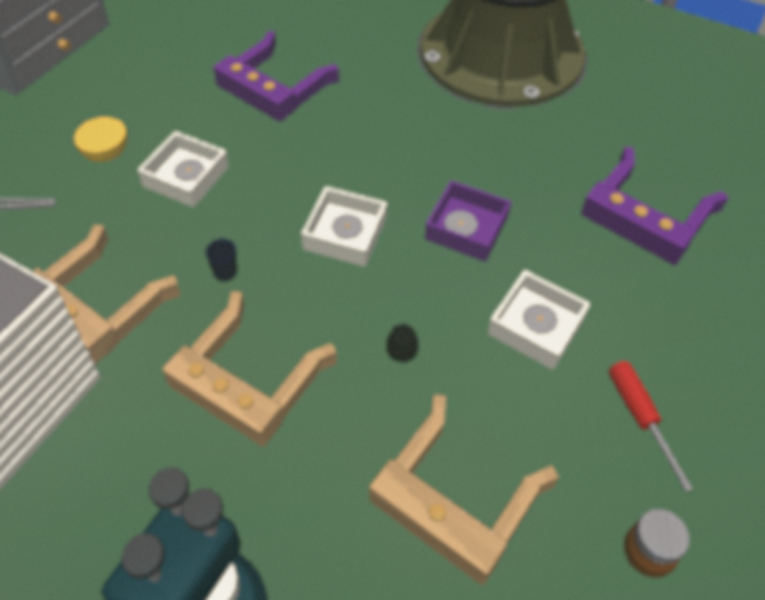

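Top crop: wooden bays, numbered by studs. Bay 1 is at crop (158,30), bay 3 at (378,40) and bay 2 at (565,35). The white trays are at (150,258), (384,268) and (595,252). The look-alikes are a purple tray at (267,343) and purple bays at (95,430) and (608,408), and I'll ignore those. Each white tray faces a wooden bay: left to bay 1, right to bay 2, middle to bay 3.

```bash
cat > m.py <<'E'
from h import *
def measure(cam,im,d,pr=True):
    W=cloud(cam,d); hsv=cv2.cvtColor(im,cv2.COLOR_RGB2HSV).astype(int); z=W[...,2]
    roi=(W[...,0]>.3)&(W[...,0]<.78)&(abs(W[...,1])<.36)
    def comps(m,amin):
        n,l,s,c=cv2.connectedComponentsWithStats(m.astype(np.uint8),connectivity=8)
        return [(i,l==i) for i in range(1,n) if s[i,4]>amin]
    out=[]
    wht=(hsv[...,1]<60)&(hsv[...,2]>130)&(z<.05)&roi
    for i,m in comps(wht,250):
        rim=W[m&(z>.022)][:,:2]
        r=cv2.minAreaRect((rim*1000).astype(np.float32)); out.append(('tray',r,np.nanmedian(z[m&(z>.022)])))
    wood=(hsv[...,0]>8)&(hsv[...,0]<24)&(hsv[...,1]>60)&(hsv[...,2]>110)&(z<.06)&roi
    for i,m in comps(wood,250):
        t=W[m&(z>.031)]
        r=cv2.minAreaRect((t[:,:2]*1000).astype(np.float32)); out.append(('bayblock',r,np.nanmedian(t[:,2])))
        s=W[m&(z>.018)&(z<.029)]; print('  walls y-range',s[:,:2].min(0).round(3),s[:,:2].max(0).round(3))
    for o in out: print(o[0],np.round(o[1][0],1),np.round(o[1][1],1),round(o[1][2],1),'z',round(float(o[2]),3))
E
python3 - <<'E'
from m import *
for c in('top','scene'):
    im=cv2.imread(f'pics/{c}0.png')[:,:,::-1].copy(); d=np.load(c+'.npy'); print(c); measure(c,im,d)
    W=cloud(c,d); print('bench z',[np.round(np.nanmedian(W[v-3:v+3,u-3:u+3,2]),4) for u,v in ((330,260),(240,190),(310,180),(400,250))])
    for p in ((.7,.35,.1),(.75,-.3,.1)):
        pass
    hi=(W[...,2]>.06)&(W[...,0]>.55)&(W[...,0]<.95)
    n,l,s,ce=cv2.connectedComponentsWithStats(hi.astype(np.uint8))
    for i in range(1,n):
        if s[i,4]>80: print('high',W[l==i].min(0).round(3),W[l==i].max(0).round(3))
E
```

```text
top
  walls y-range [0.575 0.176] [0.703 0.32 ]
  walls y-range [ 0.582 -0.276] [ 0.714 -0.135]
  walls y-range [ 0.577 -0.071] [0.675 0.066]
tray [ 729.6 -244.2] [226.1  50.2] 79.0 z 0.035
tray [ 449.4 -247.9] [81.3 81.1] 3.2 z 0.03
tray [431.8 235.9] [81.3 81. ] 86.3 z 0.03
tray [425.7 -18.2] [81.4 80.3] 10.7 z 0.03
bayblock [645.1 242.4] [130.7 122.1] 83.7 z 0.037
bayblock [ 664.2 -213.3] [127.5 102.6] 85.8 z 0.037
bayblock [642.9  -2.9] [130.7 120.5] 87.3 z 0.038
bench z [np.float64(0.0006), np.float64(0.0016), np.float64(0.0018), np.float64(0.0028)]
high [0.816 0.27  0.06 ] [0.908 0.331 0.223]
high [0.816 0.072 0.124] [0.908 0.132 0.222]
high [ 0.726 -0.419  0.06 ] [ 0.932 -0.138  0.181]
high [0.8   0.452 0.06 ] [0.888 0.587 0.218]
scene
  walls y-range [ 0.584 -0.274] [ 0.722 -0.135]
  walls y-range [ 0.578 -0.072] [0.708 0.065]
  walls y-range [0.578 0.174] [0.715 0.318]
tray [ 449.6 -248.5] [84.1 82.2] 4.1 z 0.028
tray [427.5 -18.9] [83.1 80.3] 11.3 z 0.029
tray [433.7 235.2] [80.1 83. ] 86.1 z 0.029
tray [ 755.4 -140.2] [48.7  5.4] 0.1 z 0.035
bayblock [ 697.2 -215.5] [126.8  34.5] 83.1 z 0.036
bayblock [688.1  -7.7] [128.9  35.7] 87.5 z 0.036
bayblock [690.9 237.8] [128.3  35.8] 83.5 z 0.036
bench z [np.float64(-0.0003), np.float64(0.0002), np.float64(0.0002), np.float64(0.0002)]
high [ 0.73 -0.42  0.06] [ 0.93  -0.137  0.175]
high [0.82  0.072 0.061] [0.91  0.132 0.218]
high [0.822 0.272 0.209] [0.838 0.294 0.217]
```

Both cameras agree. Trays are 80 mm square with rims at 30 mm and blocks are 128x35 mm, 36 mm high. I'll draw each tray from inside: partly open fingers (about 38 mm) straddle the inside and push its front wall.

```bash
cat > g.py <<'E'
# print remaining tool-axis shift (cm) and turn from the present pose to a target x,y,z,yaw
import sys
from h import *
def go(x,y,z,yaw):
    o=ctrl.get_obs(); p=o['ee_pos']; cy=o['eef_rot'][2]; dx,dy=x-p[0],y-p[1]
    c,s=np.cos(yaw),np.sin(yaw)
    print('t',round(o['time_s'],2),'p',p.round(4),'yaw',round(cy,3),'F',o['force'].round(1),'w',round(o['grip_width'],3))
    print('turn wz',round(cy-yaw,3),' shift cm (after turn)',np.round([100*(dx*c+dy*s),100*(dx*s-dy*c),100*(p[2]-z)],2))
if __name__=='__main__': go(*map(float,sys.argv[1:5]))
E
python3 -m inch '[0,0,0,0,0,-0.131,0.4, 0,0,0,0,0,-0.131,0.4, 0,0,0,0,0,-0.131,0.4, -3.05,2.75,0,0,0,0,0.4, -3.05,2.75,0,0,0,0,0.4, -3.05,2.75,0,0,0,0,0.4, -3.05,2.75,0,0,0,0,0.4, -3.05,2.75,0,0,0,0,0.4, -3.05,2.75,0,0,0,0,0.4, -3.05,2.75,0,0,0,0,0.4, -3.05,2.75,0,0,0,0,0.4, 0,0,3,0,0,0,0.4, 0,0,3,0,0,0,0.4, 0,0,3,0,0,0,0.4, 0,0,2.5,0,0,0,0.4, 0,0,0,0,0,0,0.4]'
python3 g.py 0.4475 0.2346 0.012 1.505
python3 - <<'E'
from h import *
im,_=snap('scene')
a=im[180:330,280:480,::-1]; cv2.imwrite('pics/s1.png',cv2.resize(a,(800,600),interpolation=cv2.INTER_CUBIC))
E
```

```text
time_s: 2.9
ee_pos: [0.4465, 0.2344, 0.0634]
eef_rot: [-3.139, 0.001, 1.504]
force: [0.3, -0.2, 0.7]
grip_width: 0.0375
t 2.9 p [0.4465 0.2344 0.0634] yaw 1.504 F [ 0.3 -0.2  0.7] w 0.037
turn wz -0.001  shift cm (after turn) [0.03 0.1  5.14]
```

View pics/s1.png

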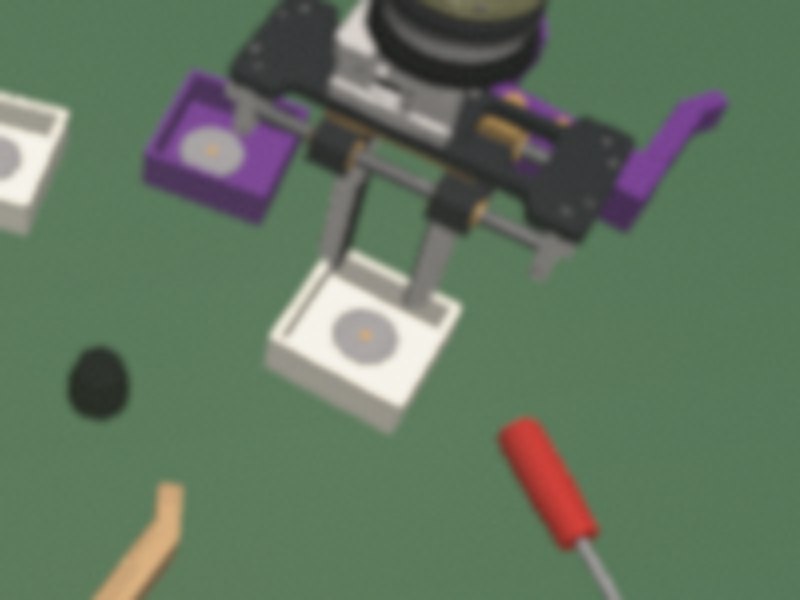

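The tray is below the fingers, loupe at (98,383), screwdriver at (550,485), both clear. I'll check the finger-tray alignment numerically with depth before lowering.

Run:
```python
from m import *
im,d=snap('scene'); W=cloud('scene',d); z=W[...,2]
m=(z>.061)&(z<.09)&(abs(W[...,0]-.447)<.04)&(abs(W[...,1]-.235)<.07)
n,l,s,c=cv2.connectedComponentsWithStats(m.astype(np.uint8))
for i in range(1,n):
    if s[i,4]>8: print(s[i,4],W[l==i].min(0).round(4),W[l==i].max(0).round(4))
f,cx,cy,T=K('scene')
for q in ((.4465-.0,.2344+.025,.063),(.4465,.2344-.025,.063)):
    p=T@np.array([*q,1]); u=p[0]/p[2]*f+cx;v=p[1]/p[2]*f+cy; print('tip crop px',(u-280)*4,(v-180)*4)
```

```text
tip crop px 409.0209863694022 323.5192010232363
tip crop px 322.9393395782911 284.8091135328459
```

Run:
```python
from m import *
im,d=snap('scene'); W=cloud('scene',d)
for v in range(228,262,3): print(v,[tuple(W[v,u].round(3)) for u in (364,366,384,386)])
a=im[225:285,340:410,::-1]; cv2.imwrite('pics/s2.png',cv2.resize(a,(700,600),interpolation=cv2.INTER_NEAREST))
```

```text
228 [(np.float64(0.455), np.float64(0.206), np.float64(0.151)), (np.float64(0.456), np.float64(0.21), np.float64(0.155)), (np.float64(0.302), np.float64(0.222), np.float64(-0.002)), (np.float64(0.477), np.float64(0.25), np.float64(0.203))]
231 [(np.float64(0.457), np.float64(0.208), np.float64(0.144)), (np.float64(0.455), np.float64(0.211), np.float64(0.145)), (np.float64(0.312), np.float64(0.225), np.float64(-0.002)), (np.float64(0.312), np.float64(0.23), np.float64(0.001))]
234 [(np.float64(0.455), np.float64(0.209), np.float64(0.133)), (np.float64(0.457), np.float64(0.213), np.float64(0.139)), (np.float64(0.323), np.float64(0.229), np.float64(0.001)), (np.float64(0.482), np.float64(0.254), np.float64(0.193))]
237 [(np.float64(0.455), np.float64(0.21), np.float64(0.125)), (np.float64(0.457), np.float64(0.215), np.float64(0.129)), (np.float64(0.331), np.float64(0.232), np.float64(-0.001)), (np.float64(0.328), np.float64(0.237), np.float64(-0.001))]
240 [(np.float64(0.456), np.float64(0.212), np.float64(0.116)), (np.float64(0.454), np.float64(0.216), np.float64(0.117)), (np.float64(0
[... 1079 characters left out ...]
09), np.float64(0.211), np.float64(0.003)), (np.float64(0.407), np.float64(0.216), np.float64(0.004)), (np.float64(0.459), np.float64(0.26), np.float64(0.101)), (np.float64(0.459), np.float64(0.264), np.float64(0.104))]
258 [(np.float64(0.417), np.float64(0.215), np.float64(0.004)), (np.float64(0.416), np.float64(0.219), np.float64(0.006)), (np.float64(0.398), np.float64(0.256), np.float64(0.011)), (np.float64(0.397), np.float64(0.26), np.float64(0.012))]
261 [(np.float64(0.426), np.float64(0.218), np.float64(0.006)), (np.float64(0.422), np.float64(0.222), np.float64(0.002)), (np.float64(0.401), np.float64(0.258), np.float64(0.004)), (np.float64(0.397), np.float64(0.262), np.float64(0.001))]
```

View pics/s2.png

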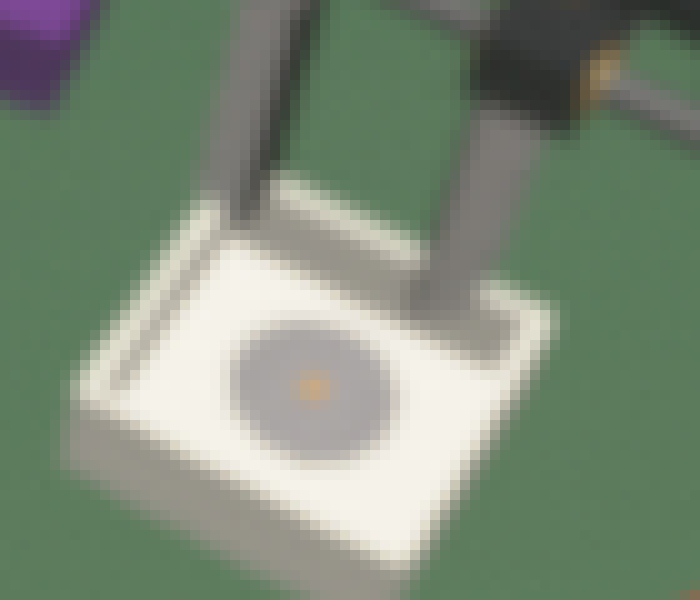

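Laterally the fingers straddle the tray well (y mid 0.235). In the image, though, the finger ends sit about 30 mm higher than the reported TCP. I'll lower in part and re-check.

```bash
python3 -m inch '[0,0,1.5,0,0,0,0.4, 0,0.1,1.3,0,0,0,0.4, 0,0,0,0,0,0,0.4, 0,0,0,0,0,0,0.4]'
cat > tip.py <<'E'
from m import *
o=ctrl.get_obs(); im,d=snap('scene'); W=cloud('scene',d); p=o['ee_pos']
f,cx,cy,T=K('scene')
L=np.sqrt(((W-p)**2)[...,:2].sum(-1))
m=(L<.06)&(W[...,2]>p[2]-.01)&(W[...,2]<p[2]+.07)&(W[...,2]>.036)
print('TCP',p.round(4),'F',o['force'].round(1)); q=W[m]; print(len(q),q.min(0).round(3),q.max(0).round(3)); b=q[q[:,2]<q[:,2].min()+.012]; print(b.round(3)[:12])
a=im[215:290,330:420,::-1]; cv2.imwrite('pics/s3.png',cv2.resize(a,(720,600),interpolation=cv2.INTER_NEAREST))
E
python3 tip.py
```

```text
time_s: 3.55
ee_pos: [0.4484, 0.2347, 0.0366]
eef_rot: [-3.142, 0.0, 1.504]
force: [-0.9, -0.6, -0.3]
grip_width: 0.0377
TCP [0.4484 0.2347 0.0366] F [-0.9 -0.6 -0.3]
171 [0.439 0.204 0.063] [0.461 0.267 0.107]
[[0.443 0.217 0.069]
 [0.455 0.205 0.071]
 [0.455 0.207 0.072]
 [0.449 0.217 0.071]
 [0.456 0.208 0.071]
 [0.456 0.21  0.072]
 [0.456 0.212 0.074]
 [0.448 0.217 0.067]
 [0.456 0.209 0.067]
 [0.458 0.211 0.071]
 [0.456 0.213 0.071]
 [0.455 0.215 0.07 ]]
```

View pics/s3.png

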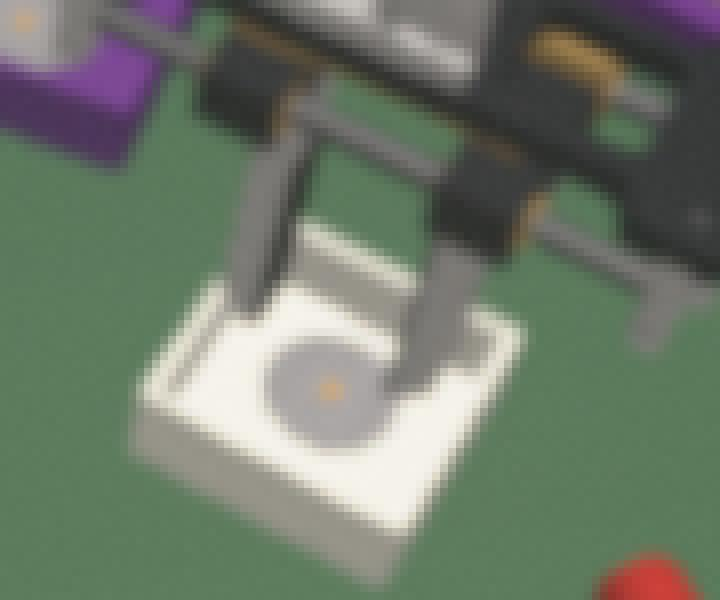

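Finger ends still look about 25 mm above the TCP reading. I'll descend to TCP z=0.014, which is safe in either case, and look again.

```bash
python3 -m inch '[0,0,1.2,0,0,0,0.4, 0,0,1.0,0,0,0,0.4, 0,0,0,0,0,0,0.4, 0,0,0,0,0,0,0.4]'
python3 tip.py
```

```text
time_s: 4.1
ee_pos: [0.4484, 0.2347, 0.0146]
eef_rot: [3.142, -0.0, 1.504]
force: [0.9, 0.4, 0.8]
grip_width: 0.0375
TCP [0.4484 0.2347 0.0146] F [0.9 0.4 0.8]
163 [0.44  0.204 0.039] [0.463 0.267 0.084]
[[0.44  0.217 0.047]
 [0.445 0.217 0.047]
 [0.456 0.207 0.051]
 [0.454 0.208 0.05 ]
 [0.445 0.217 0.044]
 [0.456 0.207 0.047]
 [0.456 0.209 0.048]
 [0.454 0.215 0.05 ]
 [0.449 0.217 0.046]
 [0.456 0.21  0.045]
 [0.456 0.212 0.046]
 [0.456 0.214 0.049]]
```

View pics/s3.png

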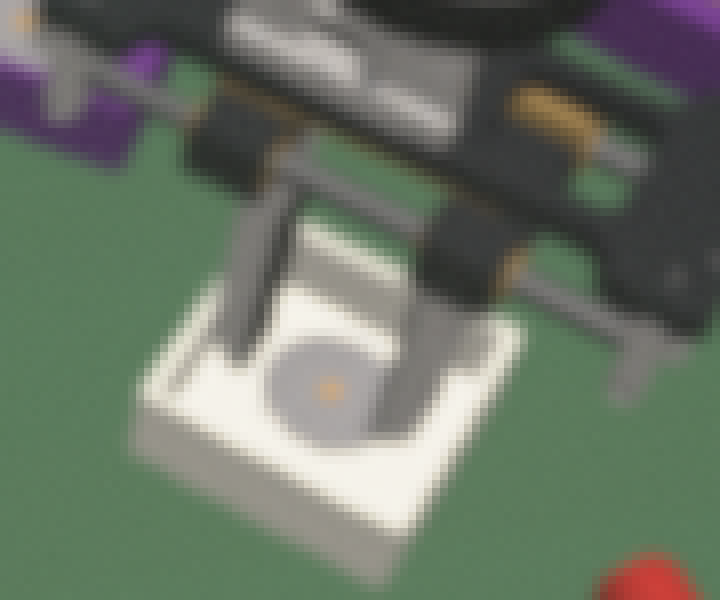

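```bash
python3 -m inch '[0,0,0.4,0,0,0,0.4, 0,0,0.4,0,0,0,0.4, 0,0,0,0,0,0,0.4]'
cat > prof.py <<'E'
from m import *
o=ctrl.get_obs(); im,d=snap('scene'); W=cloud('scene',d); p=o['ee_pos']; print(p.round(4),o['force'].round(1))
f,cx,cy,T=K('scene'); yaw=o['eef_rot'][2]
# finger front-face bottom points if the tip were at height z: walk down the finger's front face and compare depth
for s in(-1,1):
    for z in np.arange(0,.09,.006):
        q=np.array([p[0],p[1],z])+s*.025*np.array([np.cos(yaw),np.sin(yaw),0])+.008*np.array([np.sin(yaw),-np.cos(yaw),0])
        c=T@np.append(q,1); u,v=int(round(c[0]/c[2]*f+cx)),int(round(c[1]/c[2]*f+cy))
        print(s,round(z,3),(u,v),'expected depth',c[2].round(3),'seen',d[v,u].round(3),im[v,u])
E
python3 prof.py
```

```text
time_s: 4.53
ee_pos: [0.4481, 0.2346, 0.0062]
eef_rot: [-3.141, 0.0, 1.504]
force: [-0.4, 0.7, 0.0]
grip_width: 0.0376
[0.4481 0.2346 0.0062] [-0.4  0.7  0. ]
-1 0.0 (355, 269) expected depth 0.898 seen 0.866 [174 170 159]
-1 0.006 (356, 268) expected depth 0.893 seen 0.868 [230 226 214]
-1 0.012 (356, 267) expected depth 0.889 seen 0.869 [242 239 230]
-1 0.018 (356, 265) expected depth 0.884 seen 0.905 [245 242 234]
-1 0.024 (357, 264) expected depth 0.88 seen 0.901 [245 242 234]
-1 0.03 (357, 262) expected depth 0.875 seen 0.906 [231 227 217]
-1 0.036 (357, 261) expected depth 0.871 seen 0.87 [203 198 185]
-1 0.042 (358, 259) expected depth 0.866 seen 0.862 [122 121 116]
-1 0.048 (358, 258) expected depth 0.862 seen 0.0 [121 119 116]
-1 0.054 (359, 256) expected depth 0.857 seen 0.856 [119 118 114]
-1 0.06 (359, 254) expected depth 0.853 seen 0.848 [122 120 116]
-1 0.066 (359, 253) expected depth 0.848 seen 0.846 [123 121 116]
-1 0.072 (360, 251) expected depth 0.844 seen 0.841 [123 121 116]
-1 0.078 (360, 250) expected depth 0.839 seen 0.839 [122 120 116]
-1 0.084 (361, 248) expec
[... 309 characters left out ...]
7, 274) expected depth 0.861 seen 0.886 [245 242 234]
1 0.03 (377, 273) expected depth 0.857 seen 0.885 [240 236 227]
1 0.036 (378, 271) expected depth 0.852 seen 0.849 [157 155 147]
1 0.042 (378, 270) expected depth 0.848 seen 0.845 [128 126 121]
1 0.048 (379, 268) expected depth 0.843 seen 0.838 [122 121 117]
1 0.054 (379, 267) expected depth 0.839 seen 0.837 [122 120 116]
1 0.06 (380, 265) expected depth 0.834 seen 0.829 [124 121 117]
1 0.066 (380, 264) expected depth 0.83 seen 0.829 [122 120 116]
1 0.072 (381, 262) expected depth 0.825 seen 0.821 [123 121 117]
1 0.078 (381, 261) expected depth 0.821 seen 0.821 [123 121 116]
1 0.084 (382, 259) expected depth 0.816 seen 0.814 [123 120 116]
```

Depth shows the finger ends about 29 mm above the reported TCP (x and y agree). I'll probe down gently, watching force.

```bash
python3 -m inch '[0,0,0.15,0,0,0,0.4, 0,0,0.15,0,0,0,0.4, 0,0,0,0,0,0,0.4]'; python3 -m inch '[0,0,0.3,0,0,0,0.4,0,0,0.3,0,0,0,0.4, 0,0,0,0,0,0,0.4]'; python3 prof.py | awk '$2<0.035'
```

```text
time_s: 4.95
ee_pos: [0.4483, 0.2346, 0.0035]
eef_rot: [-3.141, 0.0, 1.504]
force: [-0.7, -0.2, -0.1]
grip_width: 0.0375
time_s: 5.32
ee_pos: [0.4481, 0.2346, -0.0028]
eef_rot: [-3.141, 0.0, 1.504]
force: [-0.3, -0.1, -0.0]
grip_width: 0.0376
-1 0.0 (355, 269) expected depth 0.898 seen 0.868 [173 169 158]
-1 0.006 (356, 268) expected depth 0.893 seen 0.865 [230 226 214]
-1 0.012 (356, 267) expected depth 0.889 seen 0.865 [242 239 230]
-1 0.018 (356, 265) expected depth 0.884 seen 0.902 [242 239 229]
-1 0.024 (357, 264) expected depth 0.88 seen 0.879 [203 198 185]
-1 0.03 (357, 262) expected depth 0.875 seen 0.874 [137 135 128]
1 0.0 (375, 280) expected depth 0.879 seen 0.851 [166 162 152]
1 0.006 (375, 279) expected depth 0.875 seen 0.848 [205 199 185]
1 0.012 (376, 277) expected depth 0.87 seen 0.881 [245 242 233]
1 0.018 (376, 276) expected depth 0.866 seen 0.883 [245 242 234]
1 0.024 (377, 274) expected depth 0.861 seen 0.858 [202 196 184]
1 0.03 (377, 273) expected depth 0.857 seen 0.856 [145 143 136]
```

Confirmed: no contact at TCP z=-0.003, so tip height ≈ TCP z + 28 mm. I'll use TCP z ≈ -0.015 and draw the tray to the mouth.

```bash
python3 -m inch '[0,0,0.6,0,0,0,0.4, 0,0,0.6,0,0,0,0.4, 0,0.8,0,0,0,0,0.4, 0.1,0.7,0,0,0,0.024,0.4, 0.4,1.1,0,0,0,0.024,0.4, 0.4,1.1,0,0,0,0,0.4, 0.4,1.1,0,0,0,0,0.4, 0.4,1.1,0,0,0,0,0.4, 0.4,1.1,0,0,0,0,0.4, 0.4,1.1,0,0,0,0,0.4, 0.4,1.1,0,0,0,0,0.4, 0.4,1.1,0,0,0,0,0.4, 0,0,0,0,0,0,0.4]'
python3 g.py .6618 .2408 -.015 1.457
python3 - <<'E'
from m import *
im,d=snap('scene'); measure('scene',im,d)
a=im[200:400,230:480,::-1]; cv2.imwrite('pics/s4.png',cv2.resize(a,(750,600),interpolation=cv2.INTER_CUBIC))
E
```

```text
time_s: 7.0
ee_pos: [0.5551, 0.2568, -0.0146]
eef_rot: [3.141, -0.0, 1.456]
force: [-0.1, -0.0, 0.0]
grip_width: 0.0378
t 7.0 p [ 0.5551  0.2568 -0.0146] yaw 1.456 F [-0.1 -0.   0. ] w 0.038
turn wz -0.001  shift cm (after turn) [-0.37 10.78  0.04]
  walls y-range [ 0.584 -0.276] [ 0.721 -0.137]
  walls y-range [ 0.578 -0.074] [0.708 0.065]
  walls y-range [0.578 0.174] [0.715 0.318]
tray [ 450.3 -248.7] [84.3 83.2] 3.9 z 0.028
tray [427.4 -18.9] [81.7 80.7] 11.2 z 0.029
tray [ 748.5 -142.1] [61.3 17. ] 17.2 z 0.035
tray [551.7 256.6] [80.9 40.2] 85.0 z 0.029
bayblock [ 684.2 -210.1] [131.6  33.5] 69.5 z 0.036
bayblock [688.   -7.6] [129.8  35.6] 87.6 z 0.036
bayblock [690.8 237.9] [128.1  35.7] 83.3 z 0.036
```

View pics/s4.png

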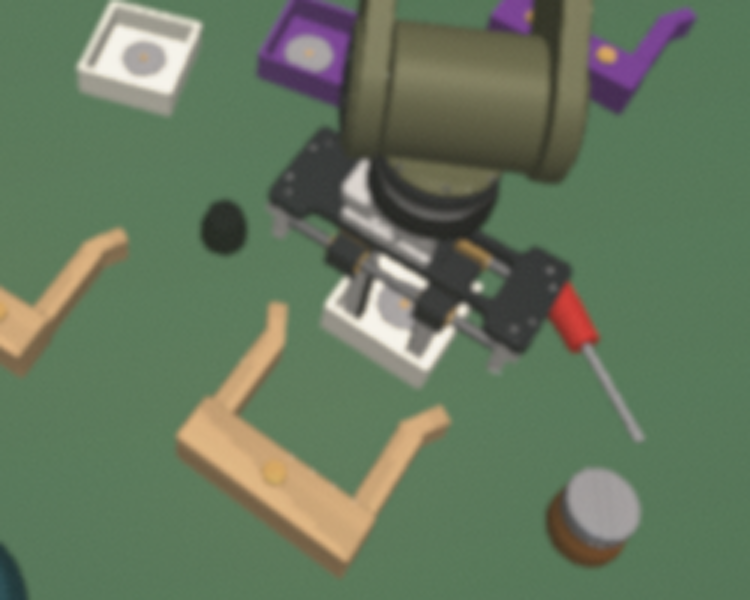

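Tray 1 is at the mouth of bay 1 (front face centre about (395,350) in the crop), square and centred to within 3 mm. Loupe, screwdriver and jar are untouched. Inserting.

```bash
python3 -m inch '[-0.04,1.1,0,0,0,0,0.4, -0.04,1.1,0,0,0,0,0.4, -0.04,1.1,0,0,0,0,0.4, -0.04,1.1,0,0,0,0,0.4, -0.04,1.1,0,0,0,0,0.4, -0.04,1.1,0,0,0,0,0.4, -0.04,1.1,0,0,0,0,0.4, -0.04,1.1,0,0,0,0,0.4, -0.04,1.0,0,0,0,0,0.4, 0,0.3,0,0,0,0,0.4, 0,0,0,0,0,0,0.4]'
python3 g.py .6618 .2408 -.015 1.457
python3 - <<'E'
from m import *
im,d=snap('scene'); measure('scene',im,d)
E
```

```text
time_s: 8.43
ee_pos: [0.6544, 0.2414, -0.0146]
eef_rot: [3.142, 0.0, 1.456]
force: [0.0, 0.2, -0.4]
grip_width: 0.0375
t 8.43 p [ 0.6544  0.2414 -0.0146] yaw 1.456 F [ 0.   0.2 -0.4] w 0.038
turn wz -0.001  shift cm (after turn) [0.02 0.75 0.04]
  walls y-range [ 0.583 -0.275] [ 0.722 -0.134]
  walls y-range [ 0.578 -0.072] [0.708 0.066]
  walls y-range [0.645 0.174] [0.716 0.305]
tray [ 450.1 -248.3] [83.8 84.3] 4.5 z 0.028
tray [427.1 -19. ] [84.3 80.4] 11.3 z 0.029
tray [ 755.5 -140.1] [ 5.4 48.9] 89.1 z 0.035
tray [656.5 240.9] [80.  25.3] 83.6 z 0.029
bayblock [ 683.6 -211.4] [130.1  33.7] 69.6 z 0.036
bayblock [687.5  -7.4] [129.   36.3] 87.7 z 0.036
bayblock [690.9 237.7] [128.5  36.3] 82.9 z 0.036
```

```bash
python3 -m inch '[0,0.3,0,0,0,0,0.4, 0,0.25,0,0,0,0,0.4, 0,0,0,0,0,0,0.4, 0,0,0,0,0,0,0.4]'; python3 -m inch '[0,0.15,0,0,0,0,0.4, 0,0,0,0,0,0,0.4]'
python3 - <<'E'
from m import *
im,d=snap('scene'); measure('scene',im,d)
E
```

```text
time_s: 8.98
ee_pos: [0.6594, 0.241, -0.0145]
eef_rot: [-3.141, 0.0, 1.456]
force: [-5.4, 0.3, 2.0]
grip_width: 0.0376
time_s: 9.22
ee_pos: [0.6595, 0.2409, -0.0145]
eef_rot: [-3.137, 0.001, 1.456]
force: [-17.0, 0.4, 8.7]
grip_width: 0.0375
  walls y-range [ 0.583 -0.275] [ 0.723 -0.136]
  walls y-range [ 0.579 -0.074] [0.707 0.066]
  walls y-range [0.652 0.174] [0.715 0.304]
tray [ 450.4 -248.3] [82.8 83.2] 3.6 z 0.029
tray [427.  -18.9] [82.9 80.9] 11.4 z 0.029
tray [ 748.  -142.8] [62.  17.4] 17.8 z 0.035
tray [663.5 240.2] [80.  22.9] 84.5 z 0.031
bayblock [ 683.6 -211.6] [130.1  33.5] 69.5 z 0.036
bayblock [687.8  -7.7] [129.1  35.5] 87.8 z 0.036
bayblock [691.  237.9] [128.   35.5] 83.6 z 0.036
```

Tray 1 is home (contact force 17 N on the last step). Backing off, lifting, and going to the right tray.

```bash
python3 -m inch '[0,-0.7,0,0,0,0,0.4, 0,-0.8,0,0,0,0,0.4, 0,0,-2,0,0,0,0.4, 0,0,-3.5,0,0,0,0.4, 0,0,-3.5,0,0,-0.09,0.4, 0,0,0,0,0,-0.09,0.4, -3.97,-1.78,0,0,0,0,0.4, -3.97,-1.78,0,0,0,0,0.4, -3.97,-1.78,0,0,0,0,0.4, -3.97,-1.78,0,0,0,0,0.4, -3.97,-1.78,0,0,0,0,0.4, -3.97,-1.78,0,0,0,0,0.4, -3.97,-1.78,0,0,0,0,0.4, -3.97,-1.78,0,0,0,0,0.4, -3.97,-1.78,0,0,0,0,0.4, -3.97,-1.78,0,0,0,0,0.4, -3.97,-1.78,0,0,0,0,0.4, -3.97,-1.78,0,0,0,0,0.4, 0,0,0,0,0,0,0.4, 0,0,0,0,0,0,0.4]'
python3 g.py .465 -.2473 -.015 1.636
python3 - <<'E'
from m import *
im,d=snap('scene'); measure('scene',im,d)
W=cloud('scene',d)
# bay2 fresh fit: z-tight block top with wood colour, y<-.13
z=W[...,2]; hsv=cv2.cvtColor(im,cv2.COLOR_RGB2HSV).astype(int)
im2,d2=snap('top'); W2=cloud('top',d2); h2=cv2.cvtColor(im2,cv2.COLOR_RGB2HSV).astype(int)
w=(h2[...,0]>8)&(h2[...,0]<24)&(h2[...,1]>60)&(h2[...,2]>110)&(W2[...,1]<-.12)&(W2[...,1]>-.3)&(W2[...,0]>.56)&(W2[...,0]<.75)
for lo,hi in((.034,.045),(.02,.03)):
    p=W2[w&(W2[...,2]>lo)&(W2[...,2]<hi)][:,:2]; 
    for a,b in((-.3,-.24),(-.24,-.19),(-.19,-.1)):
        k=p[(p[:,1]>a)&(p[:,1]<b)]
        if len(k)>5: print(lo,(a,b),len(k),'x',k[:,0].min().round(3),k[:,0].max().round(3),'mean',k.mean(0).round(4))
E
```

```text
time_s: 11.78
ee_pos: [0.4646, -0.2469, 0.0765]
eef_rot: [3.14, 0.001, 1.636]
force: [-0.0, -0.0, -0.0]
grip_width: 0.0374
t 11.78 p [ 0.4646 -0.2469  0.0765] yaw 1.636 F [-0. -0. -0.] w 0.037
turn wz -0.0  shift cm (after turn) [-0.04  0.03  9.15]
  walls y-range [ 0.584 -0.275] [ 0.722 -0.134]
  walls y-range [ 0.579 -0.075] [0.708 0.066]
  walls y-range [0.578 0.174] [0.715 0.318]
tray [ 450.7 -248.5] [83.3 83.8] 3.3 z 0.028
tray [427.3 -19. ] [84.1 81.6] 11.4 z 0.029
tray [ 755.4 -140.1] [ 5.6 48.8] 89.7 z 0.035
tray [634.  243.4] [80.5 82.2] 83.4 z 0.029
bayblock [ 683.5 -211.4] [130.4  33.6] 69.5 z 0.036
bayblock [687.6  -7. ] [128.   36.2] 87.3 z 0.036
bayblock [690.9 237.9] [127.9  35.7] 83.4 z 0.036
0.034 (-0.3, -0.24) 143 x 0.671 0.708 mean [ 0.6893 -0.2587]
0.034 (-0.24, -0.19) 169 x 0.676 0.716 mean [ 0.6945 -0.2145]
0.034 (-0.19, -0.1) 124 x 0.654 0.718 mean [ 0.6994 -0.1712]
0.02 (-0.3, -0.24) 127 x 0.606 0.692 mean [ 0.6468 -0.2625]
0.02 (-0.24, -0.19) 28 x 0.674 0.708 mean [ 0.6795 -0.2178]
0.02 (-0.19, -0.1) 170 x 0.596 0.695 mean [ 0.6458 -0.1555]
```

Tray 1 measured at (634.0, 243.4), which is home. From a refit, bay 2 is at about (0.639, -0.2085), yaw -6.5°. Now lowering into the right tray and drawing it to the bay 2 mouth.

```bash
python3 -m inch '[0,0,3,0,0,0,0.4, 0,0,3,0,0,0,0.4, 0,0,2,0,0,0,0.4, 0,0,1.1,0,0,0,0.4, 0,0,0,0,0,0,0.4]'; python3 -m inch '[0,0.7,0,0,0,0,0.4, 0,0.6,0,0,0,0,0.4, 0.66,1.0,0,0,0,0.0225,0.4, 0.66,1.0,0,0,0,0.0225,0.4, 0.66,1.0,0,0,0,0.0225,0.4, 0.66,1.0,0,0,0,0.0225,0.4, 0.66,1.0,0,0,0,0.0225,0.4, 0.66,1.0,0,0,0,0.0225,0.4, 0.66,1.0,0,0,0,0.0225,0.4, 0.66,1.0,0,0,0,0.0225,0.4, 0,0,0,0,0,0,0.4]'
python3 g.py .6668 -.2117 -.015 1.457
python3 - <<'E'
from m import *
im,d=snap('scene'); measure('scene',im,d)
a=im[120:300,100:340,::-1]; cv2.imwrite('pics/s5.png',cv2.resize(a,(800,600),interpolation=cv2.INTER_CUBIC))
E
```

```text
time_s: 12.5
ee_pos: [0.4643, -0.2464, -0.0156]
eef_rot: [-3.141, -0.0, 1.637]
force: [-0.1, 0.6, 0.1]
grip_width: 0.0373
time_s: 13.88
ee_pos: [0.5586, -0.1941, -0.0151]
eef_rot: [3.141, 0.0, 1.457]
force: [-0.8, -0.8, 0.2]
grip_width: 0.0378
t 13.88 p [ 0.5586 -0.1941 -0.0151] yaw 1.457 F [-0.8 -0.8  0.2] w 0.038
turn wz 0.0  shift cm (after turn) [-5.200e-01  1.095e+01 -1.000e-02]
  walls y-range [ 0.584 -0.276] [ 0.721 -0.133]
  walls y-range [ 0.578 -0.074] [0.708 0.066]
  walls y-range [0.577 0.174] [0.715 0.319]
tray [426.6 -19.3] [85.  81.1] 11.3 z 0.029
tray [ 534.1 -193.4] [82.8 80.1] 83.1 z 0.029
tray [ 755.3 -140.6] [49.3  6.2] 1.1 z 0.035
tray [633.7 243.3] [80.4 82.9] 83.4 z 0.029
bayblock [ 684.1 -210.2] [131.7  33.5] 69.5 z 0.036
bayblock [687.8  -7.2] [128.3  35.8] 88.0 z 0.036
bayblock [690.9 237.8] [128.2  35.5] 83.0 z 0.036
```

View pics/s5.png

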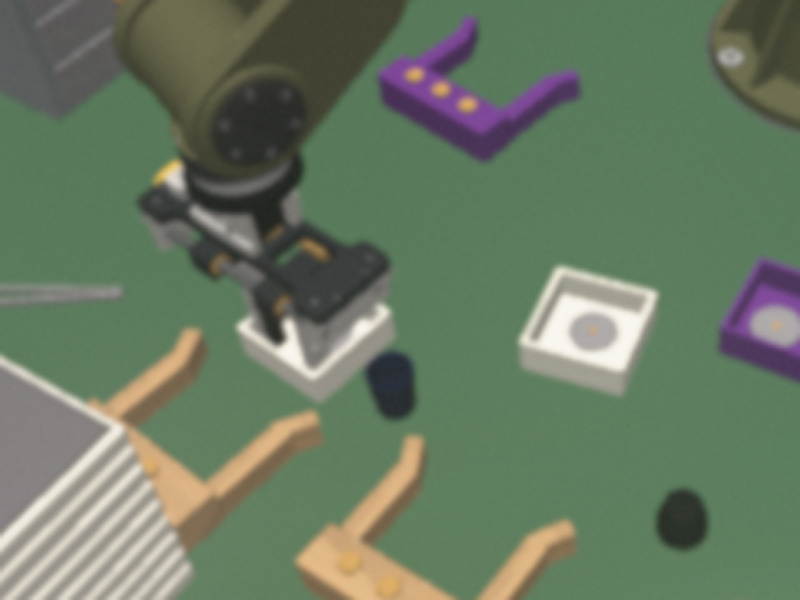

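Tray 2 at crop (320,345), cup at (392,385) close to the gripper's end. I'll check the cup's clearance to the gripper body before moving on.

Run:
```python
from m import *
im,d=snap('scene'); W=cloud('scene',d); z=W[...,2]
hsv=cv2.cvtColor(im,cv2.COLOR_RGB2HSV).astype(int)
reg=(abs(W[...,0]-.56)<.08)&(W[...,1]>-.14)&(W[...,1]<-.05)
for n,m in(('cup',reg&(z>.012)&(z<.05)),('grip',reg&(z>.05)&(z<.3))):
    q=W[m]; print(n,len(q),np.percentile(q,[1,50,99],axis=0).round(3))
q=W[reg&(z>.05)&(z<.1)]; print(q.round(3)[:10])
for r in ctrl.place_of('scene','cup')[:2]: print(r['score'],ray('scene',*r['centre'],0).round(3))
im,d=snap('top'); 
for r in ctrl.place_of('top','cup')[:2]: print(r['score'],ray('top',*r['centre'],0).round(3))
```

```text
cup 439 [[ 0.535 -0.139  0.012]
 [ 0.576 -0.095  0.025]
 [ 0.639 -0.05   0.043]]
grip 1229 [[ 0.509 -0.14   0.111]
 [ 0.564 -0.124  0.153]
 [ 0.601 -0.103  0.299]]
[]
0.52 [ 0.555 -0.098  0.   ]
0.54 [ 0.552 -0.109  0.   ]
```

Gripper body is at ≥0.11 m, well above the 42 mm cup. Inserting tray 2.

```bash
python3 -m inch '[-0.1,1.1,0,0,0,0,0.4, -0.1,1.1,0,0,0,0,0.4, -0.06,1.1,0,0,0,0,0.4, -0.06,1.1,0,0,0,0,0.4, -0.05,1.1,0,0,0,0,0.4, -0.05,1.1,0,0,0,0,0.4, -0.05,1.1,0,0,0,0,0.4, -0.05,1.1,0,0,0,0,0.4, 0,1.0,0,0,0,0,0.4, 0,0.5,0,0,0,0,0.4, 0,0,0,0,0,0,0.4, 0,0,0,0,0,0,0.4]'
python3 g.py .6668 -.2117 -.015 1.457
```

```text
time_s: 15.62
ee_pos: [0.6593, -0.2113, -0.0155]
eef_rot: [-3.142, -0.0, 1.456]
force: [0.1, 0.5, 1.0]
grip_width: 0.0374
t 15.62 p [ 0.6593 -0.2113 -0.0155] yaw 1.456 F [0.1 0.5 1. ] w 0.037
turn wz -0.001  shift cm (after turn) [ 0.05  0.74 -0.05]
```

```bash
python3 -m inch '[0,0.2,0,0,0,0,0.4, 0,0.1,0,0,0,0,0.4, 0,0,0,0,0,0,0.4]'
python3 - <<'E'
from m import *
im,d=snap('scene'); measure('scene',im,d)
E
```

```text
time_s: 16.0
ee_pos: [0.6626, -0.2118, -0.0154]
eef_rot: [3.141, 0.0, 1.456]
force: [0.6, 0.8, 0.3]
grip_width: 0.0377
  walls y-range [ 0.6   -0.275] [ 0.722 -0.135]
  walls y-range [ 0.578 -0.074] [0.708 0.065]
  walls y-range [0.578 0.174] [0.715 0.318]
tray [427.6 -18.7] [82.9 80.9] 11.5 z 0.028
tray [ 655.8 -196.9] [ 63.8 115.3] 39.1 z 0.029
tray [ 748.5 -142.2] [62.  16.1] 18.4 z 0.035
tray [633.8 243.2] [80.5 82.6] 83.2 z 0.029
bayblock [ 683.5 -211.6] [130.2  33.6] 69.6 z 0.036
bayblock [687.7  -8.1] [128.6  35.7] 87.7 z 0.036
bayblock [690.8 238.2] [127.6  35.4] 83.1 z 0.036
```

Not yet touching the back; continuing by small steps.

```bash
python3 -m inch '[0,0.15,0,0,0,0,0.4, 0,0,0,0,0,0,0.4]'; python3 -m inch '[0,0.15,0,0,0,0,0.4, 0,0,0,0,0,0,0.4]'
```

```text
time_s: 16.3
ee_pos: [0.6641, -0.2119, -0.0154]
eef_rot: [3.141, 0.0, 1.456]
force: [0.4, 0.8, -0.4]
grip_width: 0.0375
time_s: 16.55
ee_pos: [0.6656, -0.2121, -0.0155]
eef_rot: [3.141, 0.0, 1.456]
force: [-0.6, -0.3, 1.1]
grip_width: 0.0377
```

```bash
python3 -m inch '[0,0.12,0,0,0,0,0.4, 0,0,0,0,0,0,0.4]'; python3 -m inch '[0,0.1,0,0,0,0,0.4, 0,0,0,0,0,0,0.4]'
```

```text
time_s: 16.8
ee_pos: [0.6661, -0.2121, -0.0154]
eef_rot: [-3.14, -0.0, 1.456]
force: [-3.8, 0.3, 3.4]
grip_width: 0.0376
time_s: 17.05
ee_pos: [0.6662, -0.2121, -0.0155]
eef_rot: [-3.138, -0.001, 1.456]
force: [-14.1, 3.4, 8.2]
grip_width: 0.0377
```

Tray 2 home. On to the middle tray for bay 3.

```bash
python3 -m inch '[0,-0.7,0,0,0,0,0.4, 0,-0.8,0,0,0,0,0.4, 0,0,-2,0,0,0,0.4, 0,0,-3.5,0,0,0,0.4, 0,0,-3.5,0,0,-0.157,0.4, 0,0,0,0,0,-0.157,0.4, 2.9,-2.09,0,0,0,0,0.4, 2.9,-2.09,0,0,0,0,0.4, 2.9,-2.09,0,0,0,0,0.4, 2.9,-2.09,0,0,0,0,0.4, 2.9,-2.09,0,0,0,0,0.4, 2.9,-2.09,0,0,0,0,0.4, 2.9,-2.09,0,0,0,0,0.4, 2.9,-2.09,0,0,0,0,0.4, 0,0,0,0,0,0,0.4, 0,0,0,0,0,0,0.4]'
python3 g.py .4417 -.016 -.015 1.770
python3 - <<'E'
from m import *
im,d=snap('scene'); measure('scene',im,d)
E
```

```text
time_s: 19.05
ee_pos: [0.4441, -0.0166, 0.0756]
eef_rot: [3.139, 0.001, 1.77]
force: [-0.3, 0.8, 0.3]
grip_width: 0.0374
t 19.05 p [ 0.4441 -0.0166  0.0756] yaw 1.77 F [-0.3  0.8  0.3] w 0.037
turn wz 0.0  shift cm (after turn) [ 0.11 -0.22  9.06]
  walls y-range [ 0.599 -0.175] [ 0.722 -0.135]
  walls y-range [ 0.579 -0.073] [0.708 0.066]
  walls y-range [0.577 0.174] [0.715 0.318]
tray [426.7 -18.8] [84.  80.6] 10.9 z 0.029
tray [ 641.2 -214.1] [90.  84.4] 83.0 z 0.029
tray [ 748.3 -142.7] [62.1 16.8] 17.8 z 0.034
tray [634.  243.3] [80.4 82.4] 83.2 z 0.029
bayblock [ 686.9 -191.3] [92.6 32.7] 63.8 z 0.036
bayblock [687.6  -7.8] [128.8  35.8] 87.6 z 0.036
bayblock [690.5 238. ] [128.1  36. ] 83.5 z 0.036
```

```bash
python3 -m inch '[0.1,-0.2,3,0,0,0,0.4, 0,0,3,0,0,0,0.4, 0,0,2,0,0,0,0.4, 0,0,1.1,0,0,0,0.4, 0,0,0,0,0,0,0.4]'; python3 -m inch '[0,0.7,0,0,0,0,0.4, 0,0.6,0,0,0,0,0.4, 0.05,1.18,0,0,0,0.03,0.4, 0.05,1.18,0,0,0,0.03,0.4, 0.05,1.18,0,0,0,0.03,0.4, 0.05,1.18,0,0,0,0.03,0.4, 0.05,1.18,0,0,0,0.03,0.4, 0.05,1.18,0,0,0,0.03,0.4, 0.05,1.18,0,0,0,0.03,0.4, 0.05,1.18,0,0,0,0.03,0.4, 0,0,0,0,0,0,0.4]'
python3 g.py .6585 -.0064 -.015 1.529
python3 - <<'E'
from m import *
im,d=snap('scene'); measure('scene',im,d)
a=im[120:400,100:460,::-1]; cv2.imwrite('pics/s6.png',cv2.resize(a,(770,600),interpolation=cv2.INTER_CUBIC))
E
```

```text
time_s: 19.73
ee_pos: [0.4409, -0.016, -0.0167]
eef_rot: [-3.141, -0.0, 1.77]
force: [0.4, -0.2, -0.2]
grip_width: 0.0377
time_s: 21.1
ee_pos: [0.5477, -0.0003, -0.0165]
eef_rot: [3.141, -0.0, 1.529]
force: [-0.8, -0.4, -0.8]
grip_width: 0.0375
t 21.1 p [ 5.477e-01 -3.000e-04 -1.650e-02] yaw 1.529 F [-0.8 -0.4 -0.8] w 0.038
turn wz 0.0  shift cm (after turn) [-0.15 11.1  -0.15]
  walls y-range [ 0.599 -0.176] [ 0.721 -0.137]
  walls y-range [ 0.578 -0.074] [0.708 0.066]
  walls y-range [0.577 0.174] [0.715 0.318]
tray [ 640.5 -214.3] [89.8 83.8] 83.7 z 0.029
tray [5.467e+02 3.000e-01] [81.3 35.8] 89.4 z 0.029
tray [ 755.3 -140.4] [ 5.1 49.3] 89.6 z 0.035
tray [633.5 243.2] [80.7 83. ] 83.1 z 0.029
bayblock [ 700.1 -196.5] [90.  34.6] 84.1 z 0.036
bayblock [687.7  -7.7] [129.5  35.7] 87.8 z 0.036
bayblock [690.8 237.8] [128.3  35.7] 83.0 z 0.036
```

View pics/s6.png

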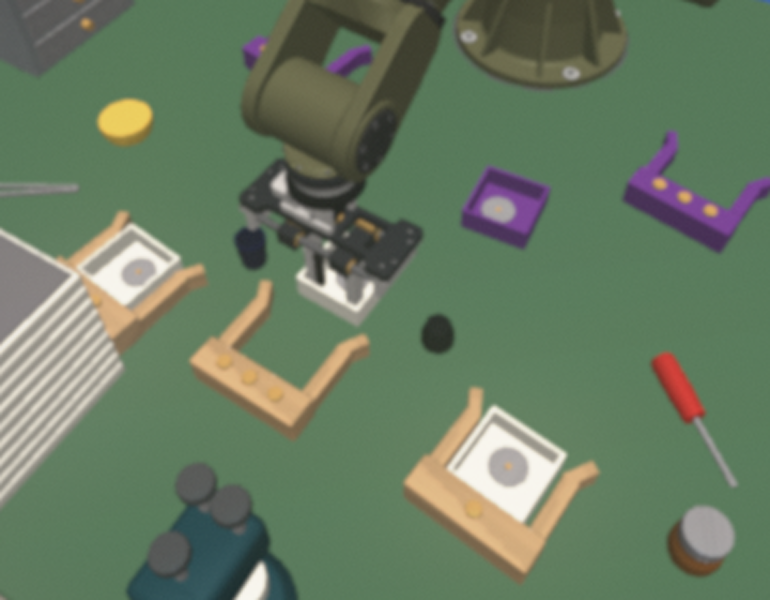

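Trays 1 (505,465) and 2 (130,270) are in their bays. Tray 3 (345,290) is aligned at the mouth of bay 3, cup (250,248) and loupe (437,333) are clear. Inserting.

```bash
python3 -m inch '[-0.03,1.1,0,0,0,0,0.4, -0.03,1.1,0,0,0,0,0.4, -0.03,1.1,0,0,0,0,0.4, -0.02,1.1,0,0,0,0,0.4, -0.02,1.1,0,0,0,0,0.4, -0.02,1.1,0,0,0,0,0.4, 0,1.1,0,0,0,0,0.4, 0,1.1,0,0,0,0,0.4, 0,1.0,0,0,0,0,0.4, 0,0.5,0,0,0,0,0.4, 0,0,0,0,0,0,0.4, 0,0,0,0,0,0,0.4]'
python3 g.py .6585 -.0064 -.015 1.529
```

```text
time_s: 22.65
ee_pos: [0.6496, -0.006, -0.0165]
eef_rot: [-3.142, 0.0, 1.53]
force: [-0.4, -0.4, -0.4]
grip_width: 0.0376
t 22.65 p [ 0.6496 -0.006  -0.0165] yaw 1.53 F [-0.4 -0.4 -0.4] w 0.038
turn wz 0.001  shift cm (after turn) [-0.01  0.89 -0.15]
```

```bash
python3 -m inch '[0,0.2,0,0,0,0,0.4, 0,0,0,0,0,0,0.4]'; python3 -m inch '[0,0.12,0,0,0,0,0.4, 0,0,0,0,0,0,0.4]'
```

```text
time_s: 22.9
ee_pos: [0.6518, -0.006, -0.0164]
eef_rot: [3.142, 0.0, 1.53]
force: [-0.6, 0.4, 0.3]
grip_width: 0.0377
time_s: 23.15
ee_pos: [0.653, -0.0061, -0.0164]
eef_rot: [3.141, 0.0, 1.53]
force: [-1.1, 0.6, 0.2]
grip_width: 0.0377
```

```bash
python3 -m inch '[0,0.15,0,0,0,0,0.4, 0,0,0,0,0,0,0.4]'; python3 -m inch '[0,0.12,0,0,0,0,0.4, 0,0,0,0,0,0,0.4]'
```

```text
time_s: 23.4
ee_pos: [0.6546, -0.0062, -0.0165]
eef_rot: [3.141, 0.0, 1.53]
force: [0.7, 0.7, -0.4]
grip_width: 0.0378
time_s: 23.65
ee_pos: [0.6558, -0.0062, -0.0165]
eef_rot: [3.141, -0.0, 1.53]
force: [0.1, -0.1, 0.5]
grip_width: 0.0374
```

```bash
python3 -m inch '[0,0.12,0,0,0,0,0.4, 0,0,0,0,0,0,0.4]'; python3 -m inch '[0,0.08,0,0,0,0,0.4, 0,0,0,0,0,0,0.4]'
```

```text
time_s: 23.9
ee_pos: [0.6562, -0.0062, -0.0165]
eef_rot: [-3.14, -0.0, 1.53]
force: [-6.9, -0.2, 4.1]
grip_width: 0.0378
time_s: 24.15
ee_pos: [0.6561, -0.0062, -0.0165]
eef_rot: [-3.138, 0.0, 1.53]
force: [-13.3, 0.5, 8.9]
grip_width: 0.0377
```

Tray 3 has reached the back. Retracting and checking all three.

```bash
python3 -m inch '[0,-0.7,0,0,0,0,0.4, 0,-0.8,0,0,0,0,0.4, 0,0,-2,0,0,0,0.4, 0,0,-3.5,0,0,0,0.4, 0,0,-4,0,0,0,0.4, 0,-4,-4,0,0,0,0.4, 0,-4,0,0,0,0,0.4, 0,-4,0,0,0,0,0.4, 0,-4,0,0,0,0,0.4, 0,-4,0,0,0,0,0.4, 0,-3,0,0,0,0,0.4, 0,0,0,0,0,0,0.4, 0,0,0,0,0,0,0.4]'
python3 - <<'E'
from m import *
im,d=snap('scene','fin_s.png'); measure('scene',im,d)
im,d=snap('top'); print('top');measure('top',im,d)
a=im[110:340,130:450,::-1]; cv2.imwrite('pics/fin.png',cv2.resize(a,(800,575),interpolation=cv2.INTER_CUBIC))
for r in ctrl.place_of('top','tray_a')[:5]: print(r['score'],ray('top',*r['centre'],0).round(3))
E
```

```text
time_s: 25.78
ee_pos: [0.4139, 0.0036, 0.1196]
eef_rot: [3.139, 0.0, 1.53]
force: [1.1, 1.2, -0.8]
grip_width: 0.0374
  walls y-range [ 0.599 -0.176] [ 0.722 -0.135]
  walls y-range [ 0.579 -0.074] [0.708 0.067]
  walls y-range [0.578 0.174] [0.715 0.318]
tray [ 641.1 -214. ] [89.2 84.6] 83.0 z 0.029
tray [630.5  -7.7] [87.1 82.9] 87.0 z 0.029
tray [ 748.3 -141.6] [61.5 17.1] 18.2 z 0.035
tray [633.3 243.5] [80.1 83.3] 83.4 z 0.029
bayblock [ 688.2 -192.2] [92.3 32.9] 66.0 z 0.036
bayblock [687.7  -7.5] [128.8  35.9] 88.0 z 0.036
bayblock [690.8 238. ] [127.9  35.9] 83.2 z 0.036
top
  walls y-range [0.573 0.175] [0.686 0.319]
  walls y-range [ 0.582 -0.276] [ 0.687 -0.138]
  walls y-range [ 0.575 -0.071] [0.673 0.066]
tray [ 728.4 -246. ] [224.   41.5] 81.1 z 0.035
tray [632.6 244. ] [81.5 83. ] 82.4 z 0.03
tray [ 638.7 -210.9] [81.9 83.1] 83.1 z 0.03
tray [628.6  -4.9] [82.  82.4] 87.3 z 0.03
bayblock [645.6 244.5] [128.3 121.7] 82.0 z 0.038
bayblock [ 653.3 -209. ] [136.9 122.7] 84.1 z 0.037
bayblock [640.8  -6.9] [128.7 126.2] 0.7 z 0.037
0.86 [0.624 0.239 0.   ]
0.8 [0.336 0.102 0.   ]
0.79 [ 0.631 -0.009  0.   ]
0.73 [ 0.635 -0.212  0.   ]
```

View pics/fin.png

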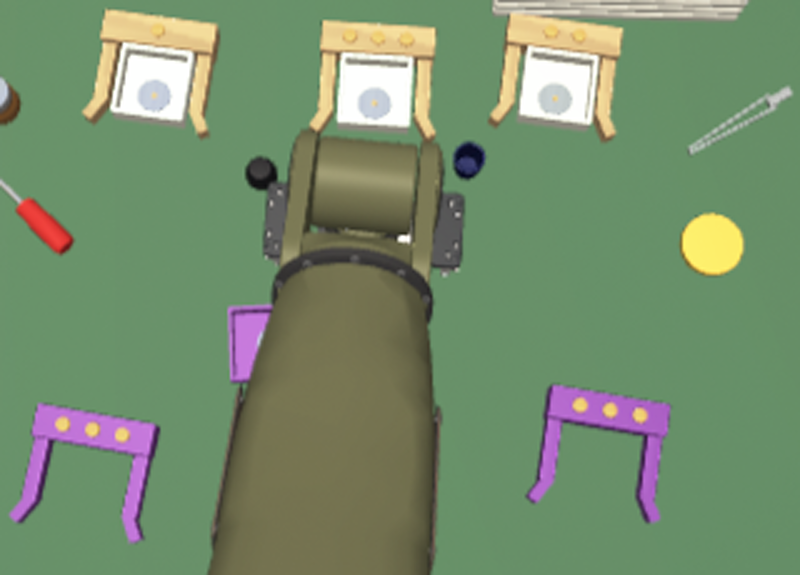

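All three trays sit in the bays against the back blocks, at crop (152,85), (375,90) and (560,85). Loupe, cup, holder, screwdriver, tweezers and jar are where they were. The gripper is in free air, so I'm handing in.

```bash
python3 -c "
from station import ctrl
print(ctrl.hand_in())"
```

```text
the job is handed in; nothing more can be done
None
```

I slid the left white tray into bay 1, then the right one into bay 2, then the middle one into bay 3. I drew each one with partly open fingers against the inside of its front wall, without gripping or lifting. The job was handed in at about 26 s; the hand-in reports no verdict.

- **Tray positions:** the last top-camera check put the tray centres at (632.6, 244.0), (638.7, -210.9) and (628.6, -4.9) mm. That is about 2–3 mm from my estimates of the bay 1, 2 and 3 origins, against the 12 mm limit. All three rims were at 30 mm, so the trays lie flat.
- **Contact force:** wrist readings at the back of the bays were about 19, 17 and 16 N, taken between moves, so a short peak could have been higher. The limit is 30 N.
- **Other things on the bench:** by eye in the last picture, the other things were all in place. The robot was touching nothing when I handed in.

**What disagreed:**
- The finger ends were about 28 mm higher than the reported TCP. I found this in the depth images, confirmed it by lowering without contact, and worked with the corrected height.
- The scene camera's last readings for trays 2 and 3 came out too large (87–89 mm), so I relied on the top camera for those two.
- The trained network's positions were coarser: its tray 1 estimate was about 11 mm from my bay 1 origin, and it also reported the purple tray.

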